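Cock the spring impact tester, load a plaque and trip it

TASK

Knock-test the tall moulded plaque that stands in the rack: draw the sprung hammer of the impact tester back by its post until it catches and stays back by itself, gently, without hauling it hard into the rubber stop behind the catch. Then stand the plaque upright and fully down in the tester's holder, let go of it, and press the trigger so that the hammer snaps onto it; leave the hammer resting on the plaque and the other things on the bench undisturbed.

Things in the scene. Friction and masses are not known exactly. Their poses are not given: they have to be found in the camera images.
- tester: Impact tester on a dark steel base plate 215 x 275 mm, 6 mm thick, fixed to the table. Origin on the table under the hammer's pivot (boss 40 mm wide, 68 mm high). z up; the resting hammer points along -x; cocking swings it towards +y. Plaque holder on the -y side of the resting hammer; trigger at the +y end; sear and rubber stop on a grey plate between pivot and trigger.
- hammer (a joint): Angle t (rad) of the sprung arm: it points from the pivot along (-cos t, sin t) in the tester's x, y. 0: at rest on the bare anvil (about 0.08 on the plaque). Drawn back it is caught by the sear at an angle set anew each time between 0.83 and 1.37, not known beforehand. Caught, it stays when eased back; uncaught, it follows the hand back and flies back if let go.
- hammer_post (a point): Middle of the grip: an upright smooth round steel post, 14 mm thick, 135 mm from the pivot, standing free from 52 to 98 mm above the table (point at 78 mm); may turn between the fingers. Axes turn with the hammer.
- pivot (a point): On the pivot axis, 45 mm above the table. Pull needed at the post, square to the arm: 3 N at rest to 8 N cocked; the sear's ramp adds 1 to 3 N over the last 0.25 rad and snaps off at the catch. About 4 mm past the catch the arm meets the rubber stop, which adds 2 N per mm: 14 N in all means past the catch, above 20 N is too hard.
- plaque_center (a point): Centre of the loose plaque, 60 mm wide (x), 9 mm thick (y), 80 mm tall (z), 35 to 70 g, grey-green, on edge in the middle slot (12 x 64 mm, 18 mm deep) of the grey sample rack (76 x 125 mm, 24 mm high). At the start it is 46 mm above the table. A 34 mm tall stub stands in the slot 45 mm beside it. Grip its faces in the upper half.
- plaque: The same plaque; origin at the middle of its lower edge, axes as above.
- holder (a point): Middle of the holder's floor, 6 mm above the table; axes as the tester's. Slot 13.5 mm (y) by 72 mm (x); anvil behind it (-y) 40 mm, lip before it (+y) 16 mm, end cheeks 26 mm above the table. The plaque stands on edge in it, faces along x, its centre 40 mm above this point when down. The resting hammer's head fills it: load it only when cocked. Keep fingertips above the anvil.
- trigger_top (a point): Middle of the top of the trigger: a round bright steel button, 28 mm wide, 48 mm above the table when up, on a low block 185 mm from the pivot, outside the hammer's swing. Pressed straight down it travels 11 mm and frees a cocked hammer after about 4 to 6 mm, at 3 to 8 N.
- stub: Bystander: broken plaque stub 58 x 9 x 34 mm in a side slot of the rack.
- spare_tip: Bystander: steel cylinder 22 mm wide, 18 mm high, on the tester's base plate beyond the sear.
- flat_plaque: Bystander: plaque 60 x 80 x 9 mm lying flat on the table.
Not all that is in view belongs to the job. What is shaped like the plaque but brown or yellow is not meant.

How it is judged:
On the way, in this order (a step that is already met when the one before it is completed fails the run):
1. the hammer is drawn back and stays back by itself, with nothing touching it (value of joint hammer above 0.75 rad and contact force between the fingers and hammer below 0.1 N and velocity of joint hammer between -0.1 and 0.1 rad/s), for 0.4 s.
2. the plaque stands upright and fully down in the holder, let go, while the hammer is still cocked (value of joint hammer above 0.75 rad and contact force between the fingers and plaque below 0.1 N and x of plaque_center in the frame of holder between -0.008 and 0.008 m and y of plaque_center in the frame of holder between -0.012 and 0.012 m and z of plaque_center in the frame of holder between 0.034 and 0.043 m and angle between plaque_center's own z axis and vertical below 0.25 rad and angle between the y axis of plaque_center and the y axis of holder, either way round below 0.2 rad), for 0.3 s.
3. the trigger is tripped and the hammer has snapped onto the plaque (value of joint hammer between 0.04 and 0.14 rad and x of plaque_center in the frame of holder between -0.008 and 0.008 m and y of plaque_center in the frame of holder between -0.012 and 0.012 m and z of plaque_center in the frame of holder between 0.034 and 0.043 m and angle between plaque_center's own z axis and vertical below 0.25 rad and angle between the y axis of plaque_center and the y axis of holder, either way round below 0.2 rad), for 0.2 s.
At the end, for the whole second after the job is handed in: The plaque stands fully down in the holder (centre 34-43 mm above its floor, within 8 mm along and 12 mm across the slot, 0.25 rad of upright, 0.2 rad of square); the tripped hammer lies still against it (0.04 to 0.14 rad) (all of step 3 and velocity of joint hammer between -0.1 and 0.1 rad/s); the robot touches nothing.
It fails at once if the hammer is driven hard into its rubber stop: over 18 N on the stop (a pull of some 22 N at the post) (contact force between hammer and buffer above 18 N).
It fails at once if a bystander is moved by more than 30 mm (distance of any of stub, spare_tip, flask, basket, driver, flat_plaque, mug from where it was at the start of the episode above 0.03 m).
It also fails if it takes over 72 s, if anything falls off the work surface, if the arm or the gripper's body presses on something with over 40 N, if the wrist force passes 120 N, or if a joint passes its speed limit or range.

ROBOT

A 6-joint arm with a two-finger parallel gripper is mounted at the origin on the work surface. World frame = base frame: x ahead of the robot, y to its left, z up, the work surface at z = 0. Lengths are in m, angles in rad, forces in N, time in s.
With the tool pointing down it reaches from about 0.325 to 0.775 m from the base axis. Payload 9.3 kg.
Tool frame: the origin (TCP) lies on the centre line of the jaws, within the pads' length; the fingertips stand 17 mm ahead of it and the grasp point (between the pads) lies 2 mm behind it; z points along the fingers, x is the direction in which the jaws open and shut, and the axes are right-handed (so a half turn about z gives the same grasp; the last joint's range is limited). The gripper opens to 85 mm and grips with 20 to 120 N. Pads are 22 mm wide; open, the fingers measure 114 mm over their backs; the gripper's body (76 mm by 85 mm) begins 54 mm behind the grasp point. The pads swing forward as they close: fully open they stand 13 mm farther back than shut.
Start: joints at [-1.402, 0.259, 0.021, 1.334, 0, 1.418], TCP at [0.174, -0.522, 0.248] pointing down, gripper open.
Joint ranges: [-3.04, 3.04], [-0.91, 1.82], [-1.04, 1.36], [-1.92, 1.95], [-1.52, 1.45], [-3.14, 3.14]. Speed limits (rad/s): [2.22, 2.22, 2.79, 3.14, 3.14, 3.14].

INTERFACE

Orientations are given as a unit quaternion [x, y, z, w].
In Python, from cell import robot gives the robot as it stands.
- The arm moves only by the tool arm_command, never from a script. Its argument "series" is a list that holds one entry, the list of rows, each a list of 4 numbers: the shift along the tool's x, y, z in mm, then the turn about the tool's z in degrees. A call has 1 to 8 rows; each row shifts and turns the commanded pose from where the row before left it, along the tool's axes as they then stand; what a row does not reach is not made up. A row lasts 1/12 s, in which the tool goes at most 41.7 mm and 7.16 degrees, less where a joint would pass 70% of its speed; a pose out of reach is approached as far as the arm can. A call with a gripper value outside its range is refused whole. "hand" is the gripper command: -1 is fully open, 1 is shut, values between are in proportion, set as the call begins (left out, the last holds). The fingers move at their own pace and stop on an object; "grip_force" is the grip in N (left out, the last holds). Time passes only in rows, so rows that do not move let the fingers close. It gives the time, the measured TCP pose, the force and the opening at its end, in the units of the state.
- robot.state(): the state, without advancing time (a new reading comes with each control period).
- robot.snapshot(name): name is "scene" or "top" or "wrist"; returns the picture (400x640x3 uint8, red, green, blue); there is no depth.
- robot.camera_info(name): a dict with "K" (3x3 intrinsics, pixels), "view" (4x4, takes a point from world to camera coordinates). Camera axes: x right, y up, looking along -z (the intrinsics and any distortion apply to the point x, -y, -z); pixel columns grow to the right and rows downward; lengths in m; the calibration is good to about 2 mm. A picture is of the moment at which its call begins: read the wrist's pose just before it. camera_info takes no time and is no camera call; for the wrist camera it gives the pose at the moment of the call.
- robot.job_done(): hands the job in, once; it reports no verdict.
The state is a dict: "time_s": time; "qpos": joint angles; "qvel": joint speeds; "joint_efforts": joint torques, N m; "tool_pos": TCP position; "tcp_rot": TCP orientation; "contact_force": force on the tool from outside, world axes, zero at the start; "moment": the same for the moment, N m; "width": opening from 0.0 (shut) to 1.0 (fully open).
Only numpy, scipy, OpenCV 4.12 (cv2) and the standard library are available. Lean on these libraries where they do the work, as an engineer would, in place of code of your own. Each camera call takes 0.05 s, during which the arm holds its last target. There are 200 camera calls.

## Working session

There is one attempt and no reset: what is moved stays moved. The work goes in short steps, Python scripts to look and compute and a tool call to move; the robot and the scene stay as the last step left them, time stands still between calls to the robot, and variables do not carry over. Pictures are saved under pics/ and viewed, about 8 in all and at most 12, crops included, and the job is handed in when it is done.

Besides the shell and the picture viewer there is one more tool, called after "Emit:" by a JSON object that holds its "op" and its "data". arm_command: Moves the arm, as the interface text tells. Its arguments: {"type":"object","properties":{"series":{"type":"array"},"hand":{"type":"number"},"grip_force":{"type":"number"}},"required":["series"]}

```bash
mkdir -p pics
cat > h.py <<'E'
import numpy as np, cv2
from cell import robot
def snap(n,f):
    ci=robot.camera_info(n); im=robot.snapshot(n); cv2.imwrite('pics/'+f+'.png',im[:,:,::-1]); np.savez('pics/'+f+'.npz',K=ci['K'],V=ci['view']); return im
def load(f):
    d=np.load('pics/'+f+'.npz'); return np.array(d['K']),np.array(d['V'])
def ray(f,u,v):
    K,V=load(f); d=np.linalg.inv(K)@[u,v,1]; d=np.array([d[0],-d[1],-d[2]]); R=V[:3,:3]; return -R.T@V[:3,3],R.T@d
def pt(f,u,v,z):
    o,d=ray(f,u,v); return o+d*(z-o[2])/d[2]
def proj(f,p):
    K,V=load(f); c=V[:3,:3]@np.array(p)+V[:3,3]; q=K@[c[0],-c[1],-c[2]]; return q[:2]/q[2]
E
python3 - <<'E'
from h import *
a=snap('top','top0'); b=snap('scene','scene0')
print(robot.camera_info('top').keys()); s=robot.state(); print(s)
E
```

```text
dict_keys(['K', 'view'])
{'time_s': 0.1, 'qpos': array([-1.40157990e+00,  2.59153078e-01,  2.08215336e-02,  1.33370814e+00,
       -4.57425623e-05,  1.41814772e+00]), 'qvel': array([ 8.59144085e-05, -7.53894564e-04,  9.53280620e-04,  1.52817973e-04,
       -1.66017582e-03, -7.58578330e-04]), 'joint_efforts': array([ 4.48598235e-03, -5.56693625e+01,  3.45071197e+01,  1.16149901e-02,
       -2.61364930e-04,  5.32197390e-06]), 'tool_pos': array([ 0.1739019 , -0.52152932,  0.24771093]), 'tcp_rot': array([ 8.11275506e-01, -5.84663721e-01, -4.59257509e-04, -4.19630731e-04]), 'contact_force': array([-0.05509133, -0.33858439, -0.24991672]), 'moment': array([-0.02072825, -0.02978595,  0.02347535]), 'width': 1.0029548020779846}
```

View pics/top0.png

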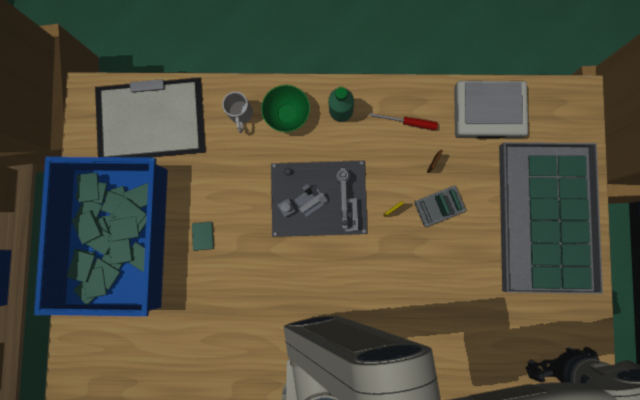

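View pics/scene0.png

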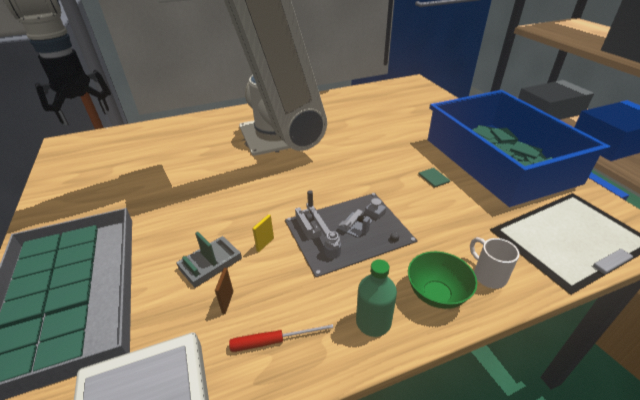

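The top view shows the tester at (320,198), with its pivot at (344,174), the hammer pointing down-image to about (350,215) and the trigger at (286,208). The rack is at (441,206). Plaque candidates are the grey-green one upright in the rack's middle slot (~445,203), the yellow one (395,209), the brown one (435,160) and the green one lying flat (203,236). The one in the rack fits by colour, place and upright stance. I'll confirm it in an enlarged crop.

Run:
```python
from h import *
im=cv2.imread('pics/top0.png')
c=cv2.resize(im[148:248,268:468],None,fx=4,fy=4,interpolation=cv2.INTER_CUBIC)
s=cv2.imread('pics/scene0.png')
c2=cv2.resize(s[185:285,170:420],None,fx=3.2,fy=3.2,interpolation=cv2.INTER_CUBIC)[:200*2]
out=np.vstack([c,c2[:200+0]]) if 0 else c
cv2.imwrite('pics/c1.png',c); cv2.imwrite('pics/c2.png',c2)
print(pt('top0',344,174,.068),pt('top0',286,208,.048),pt('top0',441,206,.024))
for u,v in [(272,165),(365,161),(368,234),(274,236)]: print(pt('top0',u,v,.006))
```

```text
[ 0.63032561 -0.03718786  0.068     ] [0.53521367 0.12485137 0.048     ] [ 0.54812593 -0.31393476  0.024     ]
[0.66483154 0.17340017 0.006     ]
[ 0.6792132  -0.09805774  0.006     ]
[ 0.46679378 -0.10804253  0.006     ]
[0.45768098 0.16237887 0.006     ]
```

View pics/c1.png

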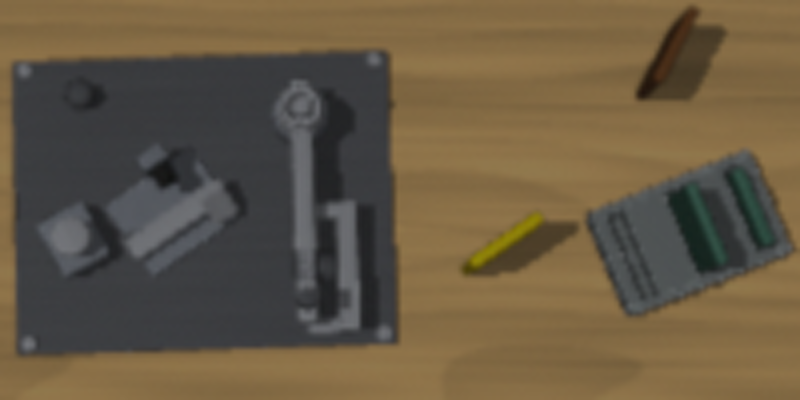

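```bash
cat >> h.py <<'E'
def yaw():
    x,y,z,w=robot.state()['tcp_rot']; return np.degrees(np.arctan2(2*(x*y+z*w),1-2*(y*y+z*z)))
def plan(tgt,ps,n=None):
    """rows to go from the present pose to tgt (m), yaw ps (deg)"""
    s=robot.state(); p=np.array(s['tool_pos'])*1000; t=np.array(tgt)*1000; y0=yaw(); d=(ps-y0+180)%360-180
    n=n or int(max(np.ceil(np.linalg.norm(t-p)/40),np.ceil(abs(d)/7),1)); st=(t-p)/n
    print('from',p.round(1),round(y0,1),'rows',n)
    for i in range(n):
        a=np.radians(y0+d*i/n); print([round(float(v),1) for v in (st[0]*np.cos(a)+st[1]*np.sin(a),st[0]*np.sin(a)-st[1]*np.cos(a),-st[2],-d/n)],end=', ' if (i+1)%8 else '\n')
    print()
E
python3 - <<'E'
from h import *
c=lambda x,y,z:pt('top0',268+x/4,148+y/4,z)
P=c(300,106,.068);T=c(70,237,.048);post=c(307,297,.098)
e=[c(*q,.006) for q in [(12,62),(388,50),(398,342),(18,354)]]
d=lambda a,b:(np.linalg.norm((a-b)[:2]).round(4),np.degrees(np.arctan2(*(a-b)[:2][::-1])).round(1))
print(P,T,post);print(d(e[0],e[1]),d(e[3],e[2]),d(e[0],e[3]),d(e[1],e[2]));print('post-piv',d(post,P),'trig-piv',d(T,P))
for z in [.086]: print('plaque',c(690,186,z),c(722,265,z),d(c(690,186,z),c(722,265,z)))
r=[c(*q,.024) for q in [(590,212),(752,152),(792,250),(632,315)]]
print('rack',sum(r)/4,d(r[0],r[1]),d(r[3],r[2]),d(r[0],r[3]))
y=np.radians(2); 
plan([post[0],post[1],.2],92)
E
```

```text
[ 0.62888953 -0.03441791  0.068     ] [0.53731668 0.12630877 0.048     ] [ 0.4937792  -0.04057589  0.098     ]
(np.float64(0.2747), np.float64(92.4)) (np.float64(0.2735), np.float64(92.5)) (np.float64(0.2133), np.float64(2.6)) (np.float64(0.2127), np.float64(2.3))
post-piv (np.float64(0.1353), np.float64(-177.4)) trig-piv (np.float64(0.185), np.float64(119.7))
plaque [ 0.57347503 -0.30092034  0.086     ] [ 0.51967662 -0.32208682  0.086     ] (np.float64(0.0578), np.float64(21.5))
rack [ 0.54805851 -0.31358207  0.024     ] (np.float64(0.1235), np.float64(111.0)) (np.float64(0.1229), np.float64(112.7)) (np.float64(0.0787), np.float64(21.9))
from [ 173.9 -521.5  247.7] -71.6 rows 24
[-14.8, -19.0, 2.0, -6.8], [-12.4, -20.6, 2.0, -6.8], [-9.9, -21.9, 2.0, -6.8], [-7.2, -23.0, 2.0, -6.8], [-4.5, -23.7, 2.0, -6.8], [-1.6, -24.0, 2.0, -6.8], [1.2, -24.0, 2.0, -6.8], [4.1, -23.7, 2.0, -6.8]
[6.9, -23.1, 2.0, -6.8], [9.6, -22.1, 2.0, -6.8], [12.1, -20.8, 2.0, -6.8], [14.5, -19.2, 2.0, -6.8], [16.7, -17.4, 2.0, -6.8], [18.6, -15.3, 2.0, -6.8], [20.3, -12.9, 2.0, -6.8], [21.7, -10.4, 2.0, -6.8]
[22.8, -7.8, 2.0, -6.8], [23.5, -5.0, 2.0, -6.8], [24.0, -2.2, 2.0, -6.8], [24.1, 0.7, 2.0, -6.8], [23.8, 3.5, 2.0, -6.8], [23.2, 6.3, 2.0, -6.8], [22.3, 9.0, 2.0, -6.8], [21.1, 11.6, 2.0, -6.8]
```

All sizes agree with the given ones: plate 274x213, post 135 mm, trigger 185 mm. The tester's yaw is about 2.5°. Next I move above the post.

Emit:
{"op": "arm_command", "data": {"series": [[[-14.8,-19,2,-6.8],[-12.4,-20.6,2,-6.8],[-9.9,-21.9,2,-6.8],[-7.2,-23,2,-6.8],[-4.5,-23.7,2,-6.8],[-1.6,-24,2,-6.8],[1.2,-24,2,-6.8],[4.1,-23.7,2,-6.8]]], "hand": -1}}

```text
time_s: 0.77
tool_pos: [0.2811, -0.3604, 0.2319]
tcp_rot: [0.989, -0.146, -0.0, -0.0]
contact_force: [-0.2, 0.8, 0.4]
width: 0.999
```

Emit:
{"op": "arm_command", "data": {"series": [[[6.9,-23.1,2,-6.8],[9.6,-22.1,2,-6.8],[12.1,-20.8,2,-6.8],[14.5,-19.2,2,-6.8],[16.7,-17.4,2,-6.8],[18.6,-15.3,2,-6.8],[20.3,-12.9,2,-6.8],[21.7,-10.4,2,-6.8]]]}}

```text
time_s: 1.43
tool_pos: [0.3883, -0.2004, 0.216]
tcp_rot: [0.947, 0.322, -0.0, -0.0]
contact_force: [-0.3, -1.0, 0.3]
width: 1.0
```

Emit:
{"op": "arm_command", "data": {"series": [[[22.8,-7.8,2,-6.8],[23.5,-5,2,-6.8],[24,-2.2,2,-6.8],[24.1,0.7,2,-6.8],[23.8,3.5,2,-6.8],[23.2,6.3,2,-6.8],[22.3,9,2,-6.8],[21.1,11.6,2,-6.8]]]}}

```text
time_s: 2.1
tool_pos: [0.4959, -0.0406, 0.1999]
tcp_rot: [0.695, 0.719, -0.0, -0.0]
contact_force: [0.5, -1.0, 0.1]
width: 1.001
```

Run:
```python
from h import *
s=robot.state();print(s['tool_pos'],yaw(),s['qpos'].round(2),s['contact_force'])
snap('wrist','w1'); print(proj('w1',[.4938,-.0406,.098]),proj('w1',[.6289,-.0344,.068]))
plan([.4938,-.0406,.1],92.5);
```

```text
[ 0.49586883 -0.04061054  0.19992983] 91.98016235860601 [-0.25  0.19 -0.19  1.19 -0.   -0.29] [ 0.46342116 -0.96047607  0.06108308]
[321.0786663  202.36605166] [322.73156321 322.57893823]
from [497.5 -38.2 199.5] 92.6 rows 3
[-0.7, -1.3, 33.2, 0.0], [-0.7, -1.3, 33.2, 0.0], [-0.7, -1.3, 33.2, 0.0],
```

View pics/w1.png

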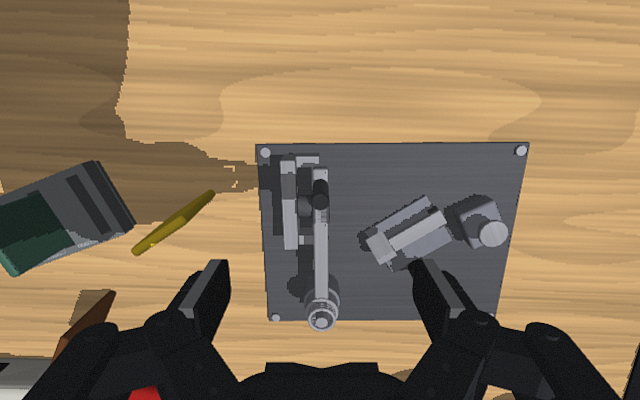

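The wrist view shows the pivot at (321,319), predicted (322,323), and the dark post spanning (320,180) to (320,208). I'll check that span against the predicted post.

Run:
```python
from h import *
for z in (.052,.075,.098): print(z,proj('w1',[.4938,-.0406,z]))
im=cv2.imread('pics/w1.png'); g=im.max(2)[170:220,300:345]
m=(g<50).astype('uint8'); n,l,st,ce=cv2.connectedComponentsWithStats(m)
print([(a[:4]+[300,170,0,0],a[4]) for a in st[1:] if a[4]>20])
print(pt('w1',320,186,.098),pt('w1',320,207,.055),pt('w1',321,319,.068))
s=robot.state();print(s['tool_pos'],yaw(),s['contact_force'])
```

```text
0.052 [321.10568118 185.17748494]
0.075 [321.09329281 193.05974695]
0.098 [321.0786663  202.36605166]
[(array([300, 179,  29,  25]), np.int32(271))]
[ 0.48095938 -0.04183784  0.098     ] [ 0.51343427 -0.04092733  0.055     ] [ 0.62473051 -0.03623574  0.068     ]
[ 0.49752169 -0.03821907  0.1994626 ] 92.55976866612477 [ 0.25158442  2.55019819 -1.05489503]
```

Measured post matches to about 1 mm sideways. I'll descend with the jaws half open.

Emit:
{"op": "arm_command", "data": {"series": [[[-0.7,-1.3,40,0],[-0.7,-1.3,40,0],[-0.7,-1.0,38,0],[0,0,0,0]]], "hand": 0}}

```text
time_s: 2.48
tool_pos: [0.4879, -0.043, 0.0764]
tcp_rot: [0.697, 0.717, -0.003, -0.005]
contact_force: [-1.5, 0.0, -0.8]
width: 0.501
```

Emit:
{"op": "arm_command", "data": {"series": [[[0,0,0,0],[0,0,0,0],[0,0,0,0],[0,0,0,0],[0,0,0,0],[0,0,0,0],[0,0,0,0],[0,0,0,0]]], "hand": 1, "grip_force": 30}}

```text
time_s: 3.15
tool_pos: [0.4929, -0.0426, 0.0843]
tcp_rot: [0.697, 0.718, 0.002, 0.0]
contact_force: [1.5, 10.3, -4.9]
width: 0.153
```

Run:
```python
from h import *
s=robot.state();print(s['tool_pos'],yaw(),s['contact_force'],s['width']*85)
```

```text
[ 0.49286384 -0.04258247  0.08432515] 91.70019502357995 [ 1.52670954 10.28844665 -4.92009847] 12.964270756934187
```

Width is 13 mm, so the post is gripped. Now draw it along the arc, first 40°.

Emit:
{"op": "arm_command", "data": {"series": [[[11.8,0.5,0,5],[11.8,0.5,0,5],[11.8,0.5,0,5],[11.8,0.5,0,5],[11.8,0.5,0,5],[11.8,0.5,0,5],[7.1,0.2,0,3],[4.7,0.1,0,2]]]}}

```text
time_s: 3.82
tool_pos: [0.5129, 0.0352, 0.0843]
tcp_rot: [0.881, 0.473, -0.001, -0.0]
contact_force: [-12.8, 1.6, 4.4]
width: 0.154
```

Emit:
{"op": "arm_command", "data": {"series": [[[0,0,0,0],[0,0,0,0]]]}}

```text
time_s: 3.98
tool_pos: [0.5127, 0.035, 0.0842]
tcp_rot: [0.88, 0.475, -0.001, -0.001]
contact_force: [-11.6, 2.1, 2.9]
width: 0.153
```

```bash
cat >> h.py <<'E'
def ham():
    s=robot.state(); p=s['tool_pos']; v=p[:2]-[.6289,-.0344]; a=np.arctan2(v[1],v[0]); t=np.pi+np.radians(2.5)-a%(2*np.pi)
    tan=np.array([np.sin(a),-np.cos(a)]); rad=np.array([np.cos(a),np.sin(a)]); f=s['contact_force'][:2]
    print('t',t.round(3),'r',np.linalg.norm(v).round(4),'Ft',(-f@tan).round(2),'Fr',(f@rad).round(2),'z',p[2].round(4),'yaw',round(yaw(),1),'square',round(92.5-np.degrees(t),1),'w',(s['width']*85).round(1),'time',s['time_s'])
E
python3 -c "from h import *;ham()"
```

```text
Traceback (most recent call last):
  File "h.py", line 26, in ham
    print('t',t.round(3),'r',np.linalg.norm(v).round(4),'Ft',(-f@tan).round(2),'Fr',(f@rad).round(2),'z',p[2].round(4),'yaw',round(yaw(),1),'square',round(92.5-np.degrees(t),1),'w',(s['width']*85).round(1),'time',s['time_s'])
                                                                                                                                                                                     ^^^^^^^^^^^^^^^^^^^^^
AttributeError: 'float' object has no attribute 'round'
```

```bash
sed -i "s/(s\['width'\]\*85).round(1)/round(s['width']*85,1)/" h.py; python3 -c "from h import *;ham()"
```

```text
t 0.582 r 0.1353 Ft 4.14 Fr 11.02 z 0.0842 yaw 56.7 square 59.2 w 13.0 time 3.9833
```

Emit:
{"op": "arm_command", "data": {"series": [[[2,-1.8,0,1],[7.1,0.2,0,3],[7.1,0.2,0,3],[0,0,0,0],[0,0,0,0]]]}}

```text
time_s: 4.4
tool_pos: [0.522, 0.0484, 0.0843]
tcp_rot: [0.908, 0.42, -0.0, 0.0]
contact_force: [-6.8, -0.8, 1.0]
width: 0.154
```

```bash
python3 -c "from h import *;ham()"
```

```text
t 0.703 r 0.1352 Ft 4.8 Fr 4.91 z 0.0843 yaw 49.6 square 52.2 w 13.1 time 4.4
```

Emit:
{"op": "arm_command", "data": {"series": [[[4.7,-0.8,0,2],[4.7,0.1,0,2],[2.4,0,0,1],[0,0,0,0],[0,0,0,0]]]}}

```text
time_s: 4.82
tool_pos: [0.5295, 0.0572, 0.0843]
tcp_rot: [0.925, 0.38, -0.0, 0.0]
contact_force: [-6.7, -2.7, 0.4]
width: 0.153
```

Emit:
{"op": "arm_command", "data": {"series": [[[2.4,0,0,1],[0,0,0,0]]]}}

```text
time_s: 4.98
tool_pos: [0.5311, 0.0589, 0.0843]
tcp_rot: [0.929, 0.371, -0.0, 0.0]
contact_force: [-5.8, -1.1, -0.5]
width: 0.155
```

Emit:
{"op": "arm_command", "data": {"series": [[[2.4,0,0,1],[0,0,0,0]]]}}

```text
time_s: 5.15
tool_pos: [0.5328, 0.0606, 0.0843]
tcp_rot: [0.932, 0.363, -0.0, 0.0]
contact_force: [-6.3, -1.2, -0.2]
width: 0.15
```

```bash
python3 -c "from h import *;ham()"
```

```text
t 0.823 r 0.1352 Ft 5.27 Fr 3.58 z 0.0843 yaw 42.6 square 45.3 w 12.8 time 5.15
```

Emit:
{"op": "arm_command", "data": {"series": [[[2.4,-0.3,0,1],[0,0,0,0]]]}}

```text
time_s: 5.32
tool_pos: [0.5346, 0.0624, 0.0844]
tcp_rot: [0.935, 0.355, 0.0, 0.001]
contact_force: [-5.2, -2.1, -0.9]
width: 0.152
```

Emit:
{"op": "arm_command", "data": {"series": [[[2.4,0,0,1],[0,0,0,0]]]}}

```text
time_s: 5.48
tool_pos: [0.5364, 0.0641, 0.0844]
tcp_rot: [0.938, 0.347, 0.0, 0.0]
contact_force: [-5.1, -1.6, -1.4]
width: 0.147
```

Emit:
{"op": "arm_command", "data": {"series": [[[2.4,0,0,1],[0,0,0,0]]]}}

```text
time_s: 5.65
tool_pos: [0.5382, 0.0658, 0.0844]
tcp_rot: [0.941, 0.339, 0.0, 0.0]
contact_force: [-5.2, -1.1, -0.9]
width: 0.158
```

```bash
python3 -c "from h import *;ham()"
```

```text
t 0.879 r 0.1351 Ft 4.59 Fr 2.69 z 0.0844 yaw 39.6 square 42.2 w 13.4 time 5.65
```

Emit:
{"op": "arm_command", "data": {"series": [[[2.4,-0.3,0,1],[0,0,0,0]]]}}

```text
time_s: 5.82
tool_pos: [0.54, 0.0674, 0.0844]
tcp_rot: [0.944, 0.33, 0.0, 0.0]
contact_force: [-4.7, -2.4, -0.9]
width: 0.149
```

Emit:
{"op": "arm_command", "data": {"series": [[[2.4,0,0,1],[0,0,0,0]]]}}

```text
time_s: 5.98
tool_pos: [0.5419, 0.069, 0.0843]
tcp_rot: [0.947, 0.322, 0.0, 0.0]
contact_force: [-5.4, -1.3, -0.7]
width: 0.154
```

Emit:
{"op": "arm_command", "data": {"series": [[[2.4,0,0,1],[0,0,0,0]]]}}

```text
time_s: 6.15
tool_pos: [0.5438, 0.0705, 0.0843]
tcp_rot: [0.949, 0.314, 0.0, 0.0]
contact_force: [-4.8, -1.6, 0.7]
width: 0.153
```

```bash
python3 -c "from h import *;ham()"
```

```text
t 0.933 r 0.1351 Ft 4.71 Fr 1.78 z 0.0843 yaw 36.6 square 39.1 w 13.0 time 6.15
```

Emit:
{"op": "arm_command", "data": {"series": [[[2.4,0,0,1],[0,0,0,0]]]}}

```text
time_s: 6.32
tool_pos: [0.5458, 0.0721, 0.0843]
tcp_rot: [0.952, 0.306, 0.0, 0.0]
contact_force: [-4.3, 0.4, -0.3]
width: 0.15
```

Emit:
{"op": "arm_command", "data": {"series": [[[2.4,0,0,1],[0,0,0,0]]]}}

```text
time_s: 6.48
tool_pos: [0.5481, 0.0738, 0.0843]
tcp_rot: [0.955, 0.297, 0.001, -0.0]
contact_force: [-2.9, 3.8, 0.4]
width: 0.153
```

Emit:
{"op": "arm_command", "data": {"series": [[[2.4,0,0,1],[0,0,0,0]]]}}

```text
time_s: 6.65
tool_pos: [0.5497, 0.075, 0.0842]
tcp_rot: [0.957, 0.289, 0.0, 0.0]
contact_force: [-7.0, 0.2, 6.5]
width: 0.152
```

```bash
python3 -c "from h import *;ham()"
```

```text
t 0.988 r 0.1351 Ft 5.58 Fr 4.28 z 0.0842 yaw 33.6 square 35.9 w 12.9 time 6.65
```

Emit:
{"op": "arm_command", "data": {"series": [[[0,0,0,0],[0,0,0,0],[0,0,0,0]]]}}

```text
time_s: 6.9
tool_pos: [0.5496, 0.0749, 0.0842]
tcp_rot: [0.957, 0.289, 0.001, 0.0]
contact_force: [-7.0, 2.0, 6.4]
width: 0.147
```

```bash
python3 -c "from h import *;ham();print(robot.state()['contact_force']);snap('wrist','w2');snap('top','t2')"
```

```text
t 0.987 r 0.1351 Ft 4.54 Fr 5.73 z 0.0842 yaw 33.7 square 35.9 w 12.5 time 6.9
[-7.03857391  1.97186144  6.4022139 ]
```

View pics/w2.png

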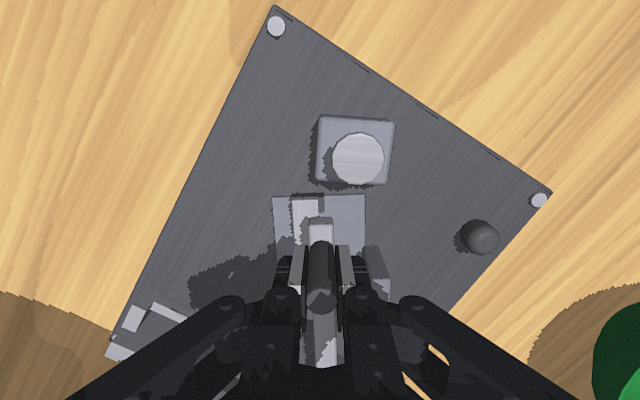

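The grip is clear of the trigger. The force signature (a dip, then a rise) at t≈0.97 may be the catch. I'll advance by small steps.

Emit:
{"op": "arm_command", "data": {"series": [[[1.2,-0.5,0,0.5],[0,0,0,0],[0,0,0,0]]]}}

```text
time_s: 7.25
tool_pos: [0.5504, 0.0756, 0.0842]
tcp_rot: [0.958, 0.285, 0.0, 0.0]
contact_force: [-6.7, -1.0, 5.2]
width: 0.15
```

```bash
python3 -c "from h import *;ham();print(robot.state()['contact_force'])"
```

```text
t 0.995 r 0.1351 Ft 6.03 Fr 3.09 z 0.0842 yaw 33.1 square 35.5 w 12.8 time 7.25
[-6.70516505 -0.99034654  5.2062652 ]
```

Emit:
{"op": "arm_command", "data": {"series": [[[1.2,-0.3,0,0.5],[0,0,0,0],[0,0,0,0]]]}}

```text
time_s: 7.5
tool_pos: [0.5514, 0.0763, 0.0842]
tcp_rot: [0.96, 0.281, 0.001, 0.001]
contact_force: [-5.8, -2.1, 5.1]
width: 0.153
```

```bash
python3 -c "from h import *;ham();print(robot.state()['contact_force'])"
```

```text
t 1.004 r 0.1351 Ft 5.97 Fr 1.61 z 0.0842 yaw 32.6 square 35.0 w 13.0 time 7.5
[-5.81176794 -2.10574921  5.12718978]
```

Emit:
{"op": "arm_command", "data": {"series": [[[1.2,-0.2,0,0.5],[0,0,0,0],[0,0,0,0]]]}}

```text
time_s: 7.75
tool_pos: [0.5524, 0.077, 0.0842]
tcp_rot: [0.961, 0.277, 0.001, 0.001]
contact_force: [-5.3, -2.6, 4.9]
width: 0.154
```

Emit:
{"op": "arm_command", "data": {"series": [[[1.2,0,0,0.5],[0,0,0,0],[0,0,0,0]]]}}

```text
time_s: 8.0
tool_pos: [0.5533, 0.0776, 0.0842]
tcp_rot: [0.962, 0.272, 0.0, 0.001]
contact_force: [-6.7, -2.2, 5.8]
width: 0.149
```

```bash
python3 -c "from h import *;ham();print(robot.state()['contact_force'])"
```

```text
t 1.021 r 0.1351 Ft 6.8 Fr 1.88 z 0.0842 yaw 31.6 square 34.0 w 12.7 time 8.0
[-6.68769004 -2.24538553  5.80323831]
```

Emit:
{"op": "arm_command", "data": {"series": [[[1.2,0,0,0.5],[0,0,0,0],[0,0,0,0]]]}}

```text
time_s: 8.25
tool_pos: [0.5541, 0.0781, 0.0842]
tcp_rot: [0.963, 0.268, 0.0, 0.001]
contact_force: [-7.5, -3.6, 5.6]
width: 0.154
```

```bash
python3 -c "from h import *;ham();print(robot.state()['contact_force'])"
```

```text
t 1.027 r 0.1351 Ft 8.28 Fr 1.13 z 0.0842 yaw 31.1 square 33.6 w 13.1 time 8.25
[-7.51909032 -3.64910069  5.62578284]
```

Emit:
{"op": "arm_command", "data": {"series": [[[1.2,0,0,0.5],[0,0,0,0],[0,0,0,0]]]}}

```text
time_s: 8.5
tool_pos: [0.5547, 0.0786, 0.0841]
tcp_rot: [0.965, 0.264, -0.0, 0.001]
contact_force: [-9.2, -5.1, 7.4]
width: 0.154
```

```bash
python3 -c "from h import *;ham();print(robot.state()['contact_force'])"
```

```text
t 1.033 r 0.1351 Ft 10.43 Fr 0.8 z 0.0841 yaw 30.6 square 33.3 w 13.1 time 8.5
[-9.15918305 -5.06035907  7.44034252]
```

Emit:
{"op": "arm_command", "data": {"series": [[[1.2,0,0,0.5],[0,0,0,0],[0,0,0,0]]]}}

```text
time_s: 8.75
tool_pos: [0.5554, 0.079, 0.0841]
tcp_rot: [0.966, 0.26, -0.001, 0.001]
contact_force: [-11.0, -5.0, 9.1]
width: 0.148
```

```bash
python3 -c "from h import *;ham();print(robot.state()['contact_force'])"
```

```text
t 1.04 r 0.1351 Ft 11.96 Fr 1.79 z 0.0841 yaw 30.1 square 32.9 w 12.6 time 8.75
[-11.01670952  -4.9996077    9.08917193]
```

The stiffness of about 2 N/mm is the rubber stop, so it is past the catch. I ease back.

Emit:
{"op": "arm_command", "data": {"series": [[[-1.5,0,0,-0.6],[-1.5,0,0,-0.6],[-1.5,0,0,-0.6],[-1.5,0,0,-0.6],[-1.5,0,0,-0.6],[0,0,0,0],[0,0,0,0]]]}}

```text
time_s: 9.33
tool_pos: [0.5502, 0.0754, 0.0842]
tcp_rot: [0.959, 0.285, 0.001, 0.001]
contact_force: [-4.6, -3.1, 3.9]
width: 0.15
```

```bash
python3 -c "from h import *;ham();print(robot.state()['contact_force'])"
```

```text
t 0.992 r 0.1351 Ft 5.58 Fr 0.14 z 0.0842 yaw 33.1 square 35.6 w 12.7 time 9.3333
[-4.62122259 -3.13719486  3.90545134]
```

Emit:
{"op": "arm_command", "data": {"series": [[[-1.2,0,0,-0.5],[-1.2,0,0,-0.5],[0,0,0,0],[0,0,0,0]]]}}

```text
time_s: 9.67
tool_pos: [0.5491, 0.0747, 0.0841]
tcp_rot: [0.956, 0.293, 0.002, 0.001]
contact_force: [-1.1, -1.5, 9.5]
width: 0.156
```

```bash
python3 -c "from h import *;ham();print(robot.state()['contact_force'])"
```

```text
t 0.983 r 0.1351 Ft 1.77 Fr -0.57 z 0.0841 yaw 34.1 square 36.2 w 13.2 time 9.6667
[-1.09103637 -1.50052342  9.4640285 ]
```

Held back by the sear: the force fell as I eased. One bit more, then open a little and lift.

Emit:
{"op": "arm_command", "data": {"series": [[[-0.6,0,0,0],[0,0,0,0],[0,0,0,0]]]}}

```text
time_s: 9.92
tool_pos: [0.5489, 0.0745, 0.0841]
tcp_rot: [0.956, 0.294, 0.002, 0.001]
contact_force: [-0.5, 0.0, 7.7]
width: 0.152
```

Emit:
{"op": "arm_command", "data": {"series": [[[0,0,0,0],[0,0,0,0],[0,0,0,0],[0,0,0,0],[0,0,0,0],[0,0,0,0]]], "hand": 0.3}}

```text
time_s: 10.42
tool_pos: [0.5473, 0.0745, 0.0822]
tcp_rot: [0.956, 0.293, -0.0, -0.0]
contact_force: [-0.8, 0.3, 0.2]
width: 0.352
```

```bash
python3 -c "from h import *;ham();print(robot.state()['contact_force']);snap('top','t3')
plan([.5466,-.3115,.2],111.5)"
```

```text
t 0.971 r 0.1361 Ft 0.45 Fr 0.72 z 0.0822 yaw 34.1 square 36.9 w 29.9 time 10.4167
[-0.79136214  0.30701263  0.20336371]
from [547.3  74.5  82.2] 34.1 rows 12
[-18.1, 26.6, -9.8, -6.4], [-21.0, 24.4, -9.8, -6.4], [-23.6, 21.9, -9.8, -6.4], [-25.9, 19.1, -9.8, -6.4], [-27.9, 16.1, -9.8, -6.4], [-29.5, 12.8, -9.8, -6.4], [-30.7, 9.4, -9.8, -6.4], [-31.6, 5.9, -9.8, -6.4]
[-32.1, 2.3, -9.8, -6.4], [-32.1, -1.3, -9.8, -6.4], [-31.8, -4.9, -9.8, -6.4], [-31.0, -8.4, -9.8, -6.4],
```

Emit:
{"op": "arm_command", "data": {"series": [[[0,0,-40,0],[0,0,-40,0],[0,0,-40,0]]]}}

```text
time_s: 10.72
tool_pos: [0.5467, 0.0745, 0.2034]
tcp_rot: [0.956, 0.293, -0.001, -0.0]
contact_force: [1.2, 0.8, 0.4]
width: 0.347
```

```bash
python3 -c "from h import *
plan([.515,-.06,.22],92.5)"
```

```text
from [546.7  74.5 203.4] 34.1 rows 9
[-11.3, 10.4, -1.8, -6.5], [-12.4, 9.1, -1.8, -6.5], [-13.3, 7.6, -1.8, -6.5], [-14.1, 6.0, -1.8, -6.5], [-14.7, 4.4, -1.8, -6.5], [-15.1, 2.7, -1.8, -6.5], [-15.3, 1.0, -1.8, -6.5], [-15.3, -0.7, -1.8, -6.5]
[-15.2, -2.5, -1.8, -6.5],
```

Emit:
{"op": "arm_command", "data": {"series": [[[-12.8,11.5,-2,-7.1],[-14,10,-2,-7.1],[-15,8.2,-2,-7.1],[-15.9,6.3,-2,-7.1],[-16.5,4.2,-2,-7.1],[-17,2,-2,-7.1],[-17.1,0,-2,-7.1],[-17,-2,-2,-7.1]]], "hand": -1}}

```text
time_s: 11.38
tool_pos: [0.5156, -0.0596, 0.2184]
tcp_rot: [0.699, 0.715, 0.0, -0.0]
contact_force: [-0.1, -0.8, -0.5]
width: 1.001
```

Emit:
{"op": "arm_command", "data": {"series": [[[0,0,0,-1.5],[0,0,0,0],[0,0,0,0],[0,0,0,0]]]}}

```text
time_s: 11.72
tool_pos: [0.5159, -0.0585, 0.2182]
tcp_rot: [0.692, 0.722, 0.0, -0.0]
contact_force: [0.0, -0.1, -0.5]
width: 0.998
```

Run:
```python
from h import *
s=robot.state();print(s['tool_pos'],yaw())
im=snap('wrist','w3')
c=cv2.resize(im[110:350,220:540],None,fx=2.5,fy=2.5,interpolation=cv2.INTER_CUBIC); cv2.imwrite('pics/c3.png',c[:,:,::-1])
plan([.5466,-.3115,.22],111.5)
```

```text
[ 0.51590644 -0.05853074  0.21817918] 92.3699750918259
from [515.9 -58.4 218.2] 92.4 rows 7
[-36.3, 2.9, -0.3, -2.7], [-36.4, 1.1, -0.3, -2.7], [-36.4, -0.6, -0.3, -2.7], [-36.3, -2.3, -0.3, -2.7], [-36.2, -4.1, -0.3, -2.7], [-36.0, -5.8, -0.3, -2.7], [-35.6, -7.5, -0.3, -2.7],
```

View pics/c3.png

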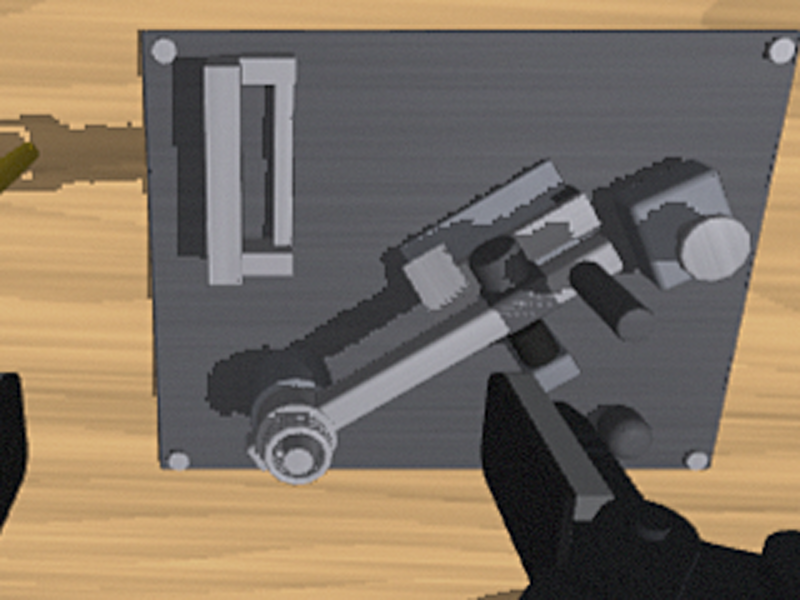

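The hammer is cocked: its arm runs from the pivot (297,455) to its head at (610,250), with the post at (620,310). The holder slot lies between x=241 and 275 and its cheeks are at y≈85 and 253 in the crop.

Run:
```python
from h import *
c=lambda x,y,z:pt('w3',220+x/2.5,110+y/2.5,z)
P=np.array([.6289,-.0344]);y=np.radians(2.5);R=np.array([[np.cos(y),np.sin(y)],[-np.sin(y),np.cos(y)]])
L=lambda p:(R@(p[:2]-P)).round(4)
for n,q in dict(anv1=(241,70,.04),anv2=(242,282,.04),ck_up=(258,85,.026),ck_lo=(258,253,.026),lip1=(275,90,.016),lip2=(274,243,.016),lipout1=(296,60,.016),pivtop=(298,460,.068),trig=(715,250,.048),b1=(139,31,.006),b2=(799,31,.006),b3=(160,468,.006),b4=(709,468,.006)).items(): print(n,L(c(*q)),c(*q)[:2].round(4))
```

```text
anv1 [-0.1534 -0.0234] [ 0.4766 -0.0645]
anv2 [-0.0667 -0.0237] [ 0.5633 -0.0609]
ck_up [-0.1455 -0.0169] [ 0.4843 -0.0577]
ck_lo [-0.0741 -0.017 ] [ 0.5556 -0.0546]
lip1 [-0.1418 -0.0099] [ 0.4876 -0.0505]
lip2 [-0.0749 -0.0099] [ 0.5545 -0.0476]
lipout1 [-0.154  -0.0015] [ 0.4751 -0.0426]
pivtop [-0.0005 -0.0011] [ 0.6285 -0.0355]
trig [-0.0834  0.1637] [0.5385 0.1255]
b1 [-0.1647 -0.066 ] [ 0.4672 -0.1075]
b2 [-0.164   0.2068] [0.456 0.165]
b3 [ 0.048  -0.0657] [ 0.6798 -0.098 ]
b4 [0.0488 0.2076] [0.6686 0.1751]
```

Emit:
{"op": "arm_command", "data": {"series": [[[-36.3,2.9,0,-2.7],[-36.4,1.1,0,-2.7],[-36.4,-0.6,0,-2.7],[-36.3,-2.3,0,-2.7],[-36.2,-4.1,0,-2.7],[-36,-5.8,0,-2.7],[-35.6,-7.5,0,-2.7],[0,0,0,0]]]}}

```text
time_s: 12.43
tool_pos: [0.5467, -0.3173, 0.2168]
tcp_rot: [0.565, 0.825, -0.001, 0.0]
contact_force: [-0.1, 0.8, -0.4]
width: 1.0
```

Emit:
{"op": "arm_command", "data": {"series": [[[0,0,0,0],[0,0,0,0],[0,0,0,0]]]}}

```text
time_s: 12.68
tool_pos: [0.5464, -0.3107, 0.2184]
tcp_rot: [0.564, 0.826, 0.0, -0.0]
contact_force: [-0.0, -0.4, -0.4]
width: 1.002
```

Run:
```python
from h import *
s=robot.state();print(s['tool_pos'],yaw())
im=snap('wrist','w4')
c=cv2.resize(im[60:300,160:480],None,fx=2.5,fy=2.5,interpolation=cv2.INTER_CUBIC); cv2.imwrite('pics/c4.png',c[:,:,::-1])
```

```text
[ 0.54641902 -0.31068223  0.21835033] 111.36951747129986
```

View pics/c4.png

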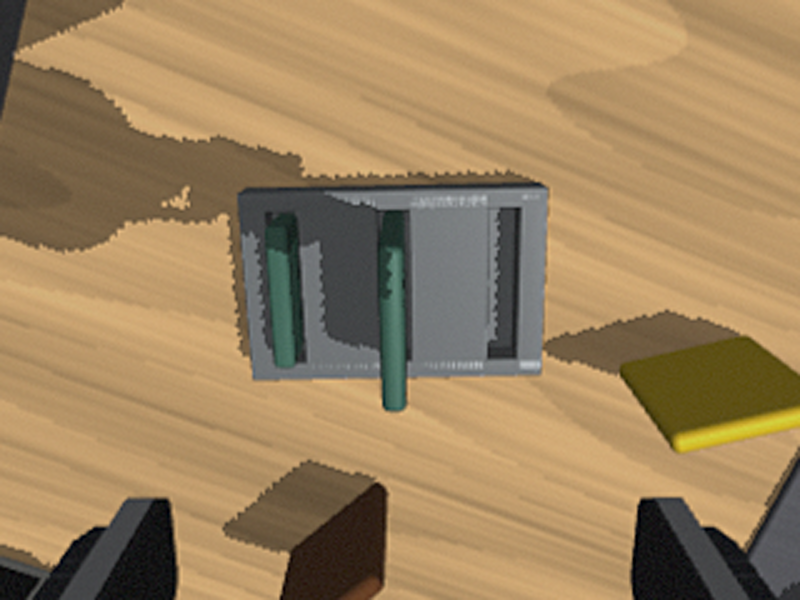

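The crop confirms the target: the grey-green tall plaque in the middle slot, its top edge running to (394,408). The stub is at (283,290), brown is at (335,550) and yellow at (715,390). Now I measure the plaque.

Run:
```python
from h import *
c=lambda x,y,z:pt('w4',160+x/2.5,60+y/2.5,z)
a=c(394,408,.086); b=c(393,240,.086)
print(a,b, np.linalg.norm(a-b), np.degrees(np.arctan2(*(a-b)[:2][::-1])))
r=[c(*q,.024) for q in [(240,190),(548,187),(541,374),(254,379)]]; m=sum(r)/4; print('rack',m)
d=lambda a,b:(np.linalg.norm((a-b)[:2]).round(4),np.degrees(np.arctan2(*(a-b)[:2][::-1])).round(1))
print(d(r[1],r[0]),d(r[2],r[3]),d(r[3],r[0]))
g=c(0,0,0); u=(r[3]-r[0]+r[2]-r[1])[:2]; u/=np.linalg.norm(u); print('centre from near end',a[:2]-.03*u)
# expected far end pixel
e=a.copy(); e[:2]-=.06*u; p=proj('w4',e); print('far end px',(p-[160,60])*2.5)
e[2]=.024;p=proj('w4',e); print('far end rack px',(p-[160,60])*2.5)
plan([*(a[:2]-.03*u),.11],np.degrees(np.arctan2(u[1],u[0]))+90)
```

```text
[ 0.57365997 -0.3029693   0.086     ] [ 0.51834432 -0.32470934  0.086     ] 0.059434414347536844 21.455715996762112
rack [ 0.54759465 -0.31298691  0.024     ]
(np.float64(0.1221), np.float64(111.9)) (np.float64(0.1229), np.float64(112.4)) (np.float64(0.0803), np.float64(21.9))
centre from near end [ 0.54588324 -0.31430303]
far end px [390.60930246 238.3041753 ]
far end rack px [392.84850486 208.20155326]
from [ 546.5 -310.6  218.5] 111.4 rows 3
[-1.1, -0.6, 36.2, -0.3], [-1.1, -0.6, 36.2, -0.3], [-1.1, -0.6, 36.2, -0.3],
```

Emit:
{"op": "arm_command", "data": {"series": [[[-2.7,-1,10,-0.3],[0,0,35,0],[0,0,35,0],[0,0,30,0],[0,0,24,0],[0,0,14.5,0],[0,0,0,0],[0,0,0,0]]]}}

```text
time_s: 13.4
tool_pos: [0.5461, -0.314, 0.0693]
tcp_rot: [0.561, 0.827, 0.0, -0.001]
contact_force: [-0.2, -0.3, 0.6]
width: 1.003
```

Emit:
{"op": "arm_command", "data": {"series": [[[0,0,0,0],[0,0,0,0],[0,0,0,0],[0,0,0,0],[0,0,0,0],[0,0,0,0],[0,0,0,0],[0,0,0,0]]], "hand": 1, "grip_force": 30}}

```text
time_s: 14.07
tool_pos: [0.5465, -0.3149, 0.0701]
tcp_rot: [0.562, 0.827, -0.0, 0.0]
contact_force: [-0.2, 1.0, 4.6]
width: 0.097
```

Emit:
{"op": "arm_command", "data": {"series": [[[0,0,0,0],[0,0,0,0],[0,0,0,0],[0,0,0,0]]]}}

```text
time_s: 14.4
tool_pos: [0.5465, -0.3149, 0.0701]
tcp_rot: [0.562, 0.827, -0.0, 0.0]
contact_force: [-0.4, 0.7, 5.4]
width: 0.096
```

Run:
```python
from h import *
s=robot.state();print(s['tool_pos'],yaw(),s['contact_force'],s['width']*85)
```

```text
[ 0.54649459 -0.31492587  0.07012965] 111.63323748165209 [-0.42158803  0.69217994  5.38505512] 8.147444073507923
```

Plaque gripped (8 mm wide). Lift.

Emit:
{"op": "arm_command", "data": {"series": [[[0,0,-10,0],[0,0,-20,0],[0,0,-35,0],[0,0,-35,0],[0,0,-20,0],[0,0,-5,0],[0,0,0,0]]]}}

```text
time_s: 14.98
tool_pos: [0.5469, -0.3151, 0.1966]
tcp_rot: [0.562, 0.827, -0.0, 0.002]
contact_force: [-0.3, 0.1, -0.8]
width: 0.1
```

Run:
```python
from h import *
s=robot.state();print(s['tool_pos'],yaw(),s['contact_force'],s['width']*85)
plan([.520,-.056,.195],92.4,9)
```

```text
[ 0.54685022 -0.3150879   0.19664896] 111.64385311594536 [-0.27131211  0.09396948 -0.77561269] 8.5298844706846
from [ 546.9 -315.1  196.6] 111.6 rows 9
[27.9, 7.8, 0.2, 2.1], [28.1, 6.8, 0.2, 2.1], [28.4, 5.7, 0.2, 2.1], [28.6, 4.7, 0.2, 2.1], [28.7, 3.6, 0.2, 2.1], [28.8, 2.5, 0.2, 2.1], [28.9, 1.5, 0.2, 2.1], [28.9, 0.4, 0.2, 2.1]
[28.9, -0.7, 0.2, 2.1],
```

Emit:
{"op": "arm_command", "data": {"series": [[[20,5.6,0,2.1],[28.1,6.8,0,2.1],[28.4,5.7,0,2.1],[28.6,4.7,0,2.1],[28.7,3.6,0,2.1],[28.8,2.5,0,2.1],[28.9,1.5,0,2.1],[28.9,0.4,0,2.1]]]}}

```text
time_s: 15.65
tool_pos: [0.5216, -0.0912, 0.193]
tcp_rot: [0.677, 0.736, -0.001, -0.001]
contact_force: [1.2, -0.2, -0.5]
width: 0.102
```

Emit:
{"op": "arm_command", "data": {"series": [[[24,-0.7,0,2.1],[13,-0.3,0,0.3],[0,0,0,0],[0,0,0,0],[0,0,0,0],[0,0,0,0]]]}}

```text
time_s: 16.15
tool_pos: [0.5191, -0.0567, 0.1941]
tcp_rot: [0.692, 0.722, -0.0, -0.0]
contact_force: [-0.1, -1.2, 0.2]
width: 0.101
```

Run:
```python
from h import *
s=robot.state();print(s['tool_pos'],yaw(),s['contact_force'],s['width']*85)
plan([.520,-.056,.095],92.4)
im=snap('wrist','w5')
c=cv2.resize(im[60:300,160:480],None,fx=2.5,fy=2.5,interpolation=cv2.INTER_CUBIC); cv2.imwrite('pics/c5.png',c[:,:,::-1])
for n,p in dict(centre_top=[.52,-.056,.195+.016],e1=[.49,-.0573,.195+.016],e2=[.55,-.0547,.211],b1=[.49,-.0573,.131],b2=[.55,-.0547,.131]).items(): print(n,((proj('w5',p)-[160,60])*2.5).round())
```

```text
[ 0.5190954  -0.05672714  0.1941275 ] 92.39521085410456 [-0.09193865 -1.19555139  0.22125949] 8.578008137844904
from [519.1 -56.7 194.1] 92.4 rows 3
[0.2, 0.3, 33.0, -0.0], [0.2, 0.3, 33.0, -0.0], [0.2, 0.3, 33.0, -0.0], 
centre_top [406. 617.]
e1 [406. 450.]
e2 [406. 762.]
b1 [405. 305.]
b2 [405. 520.]
```

View pics/c5.png

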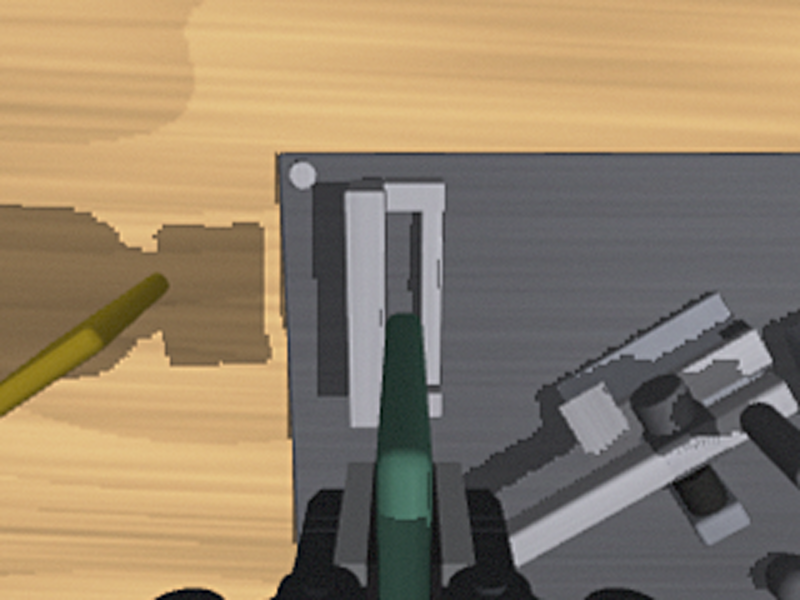

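The plaque's lower far corner is at (403,315) against the expected (405,305), and the slot centre column at 403 lines up. I'll lower it.

Emit:
{"op": "arm_command", "data": {"series": [[[0.3,0,20,0],[0,0,30,0],[0,0,25,0],[0,0,12,0],[0,0,8,0],[0,0,8,0],[0,0,6,0],[0,0,4,0]]]}}

```text
time_s: 16.87
tool_pos: [0.5193, -0.0559, 0.0816]
tcp_rot: [0.692, 0.722, 0.0, 0.0]
contact_force: [0.1, -0.1, -0.2]
width: 0.098
```

Emit:
{"op": "arm_command", "data": {"series": [[[0,0,0,0],[0,0,0,0]]]}}

```text
time_s: 17.03
tool_pos: [0.5194, -0.0557, 0.0821]
tcp_rot: [0.692, 0.722, 0.0, 0.0]
contact_force: [0.2, 0.9, -1.5]
width: 0.1
```

Run:
```python
from h import *
s=robot.state();print(s['tool_pos'],yaw(),s['contact_force'],s['width']*85)
```

```text
[ 0.51935658 -0.05568368  0.08214687] 92.44049728093884 [ 0.2129742   0.86206365 -1.49843334] 8.52193422106171
```

Plaque bottom is at about 18 mm, in the slot and free of contact. I continue down in small steps.

Emit:
{"op": "arm_command", "data": {"series": [[[0,0,4,0],[0,0,3,0],[0,0,2,0],[0,0,1.5,0],[0,0,0,0]]]}}

```text
time_s: 17.45
tool_pos: [0.519, -0.0555, 0.071]
tcp_rot: [0.692, 0.722, -0.0, -0.0]
contact_force: [-0.3, -1.0, -1.3]
width: 0.1
```

Emit:
{"op": "arm_command", "data": {"series": [[[0,0,1.5,0],[0,0,0,0]]]}}

```text
time_s: 17.62
tool_pos: [0.5193, -0.0557, 0.0701]
tcp_rot: [0.692, 0.722, 0.0, 0.0]
contact_force: [-0.6, 0.9, 1.6]
width: 0.104
```

Emit:
{"op": "arm_command", "data": {"series": [[[0,0,1,0],[0,0,0,0],[0,0,0,0]]]}}

```text
time_s: 17.87
tool_pos: [0.5194, -0.0557, 0.0701]
tcp_rot: [0.692, 0.722, 0.0, 0.001]
contact_force: [-4.5, 1.0, 13.4]
width: 0.1
```

Emit:
{"op": "arm_command", "data": {"series": [[[0,0,0,0],[0,0,0,0],[0,0,0,0],[0,0,0,0],[0,0,0,0],[0,0,0,0]]], "hand": 0.2}}

```text
time_s: 18.37
tool_pos: [0.5191, -0.0556, 0.0686]
tcp_rot: [0.692, 0.722, -0.0, -0.0]
contact_force: [0.2, 0.2, 0.3]
width: 0.405
```

Emit:
{"op": "arm_command", "data": {"series": [[[0,0,-10,0],[0,0,-20,0],[0,0,-35,0],[0,0,-35,0],[0,0,-30,0],[0,0,0,0]]]}}

```text
time_s: 18.87
tool_pos: [0.5212, -0.0561, 0.2054]
tcp_rot: [0.692, 0.722, 0.002, 0.004]
contact_force: [-0.5, -0.7, -0.4]
width: 0.401
```

Run:
```python
from h import *
s=robot.state();print(s['tool_pos'],yaw(),s['contact_force'],s['width']*85)
im=snap('wrist','w6'); cv2.imwrite('pics/c6.png',im[:,:,::-1])
plan([.5379,.126,.2],60)
for p in ([.49,-.0573,.086],[.55,-.0547,.086],[.49,-.0573,.006]): print(proj('w6',p).round())
```

```text
[ 0.52117873 -0.05608823  0.20541173] 92.44624560785323 [-0.53307216 -0.71234032 -0.35537496] 34.08723769252748
from [520.5 -55.9 202.6] 92.4 rows 5
[36.2, 5.0, 0.5, 6.5], [36.5, 0.9, 0.5, 6.5], [36.4, -3.2, 0.5, 6.5], [35.8, -7.3, 0.5, 6.5], [34.8, -11.3, 0.5, 6.5], 
[322. 158.]
[322. 229.]
[322. 142.]
```

View pics/c6.png

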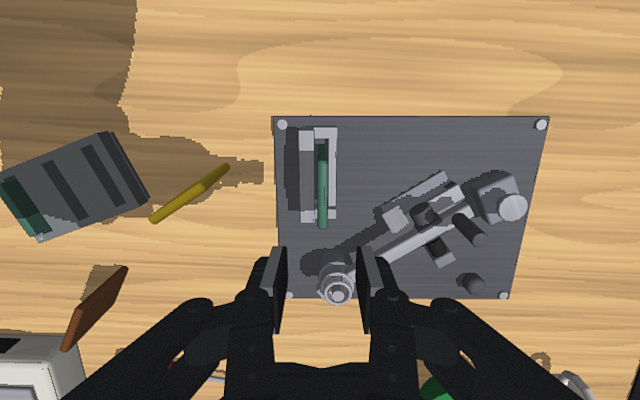

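The plaque stands in the slot, with its top edge from (321,145) to (323,227), predicted (322,158) to (322,229). The hammer is still cocked and the stub is in place. Next I go above the trigger with the jaws shut.

```bash
python3 -c "from h import *
plan([.538,.126,.13],32)"
```

```text
from [520.5 -55.9 202.6] 92.4 rows 9
[20.1, 2.8, 8.1, 6.7], [20.3, 0.4, 8.1, 6.7], [20.2, -1.9, 8.1, 6.7], [19.8, -4.3, 8.1, 6.7], [19.2, -6.6, 8.1, 6.7], [18.3, -8.8, 8.1, 6.7], [17.2, -10.9, 8.1, 6.7], [15.8, -12.8, 8.1, 6.7]
[14.2, -14.6, 8.1, 6.7],
```

Emit:
{"op": "arm_command", "data": {"series": [[[20.1,2.8,0,6.7],[20.3,0.4,0,6.7],[20.2,-1.9,0,6.7],[19.8,-4.3,0,6.7],[19.2,-6.6,0,6.7],[18.3,-8.8,0,6.7],[17.2,-10.9,0,6.7],[15.8,-12.8,0,6.7]]], "hand": 1}}

```text
time_s: 19.58
tool_pos: [0.5341, 0.1071, 0.1982]
tcp_rot: [0.944, 0.33, -0.001, -0.0]
contact_force: [0.6, -0.7, -0.3]
width: 0.0
```

Emit:
{"op": "arm_command", "data": {"series": [[[14.2,-14.6,5,6.7],[0,0,20,0],[0,0,30,0],[0,0,25,0],[0,0,10,0],[0,0,0,0],[0,0,0,0]]]}}

```text
time_s: 20.17
tool_pos: [0.5364, 0.1263, 0.109]
tcp_rot: [0.961, 0.277, -0.0, -0.0]
contact_force: [0.4, -0.7, -0.2]
width: 0.001
```

```bash
python3 -c "from h import *
s=robot.state();print(s['tool_pos'],yaw(),s['contact_force'],s['width']*85)
plan([.538,.126,.071],32)"
```

```text
[0.53639616 0.12626807 0.10898016] 32.1258229812847 [ 0.40530678 -0.71392047 -0.17165743] 0.04598407172939474
from [536.4 126.3 109. ] 32.1 rows 1
[1.2, 1.1, 38.0, 0.1],
```

Emit:
{"op": "arm_command", "data": {"series": [[[1,1,15,0],[0,0,15,0],[0,0,10,0],[0,0,3,0],[0,0,2,0],[0,0,2,0],[0,0,0,0]]]}}

```text
time_s: 20.75
tool_pos: [0.5381, 0.126, 0.0629]
tcp_rot: [0.961, 0.277, 0.0, 0.0]
contact_force: [0.1, 0.3, -0.6]
width: 0.001
```

Emit:
{"op": "arm_command", "data": {"series": [[[0,0,2,0],[0,0,2,0],[0,0,1,0],[0,0,0,0]]]}}

```text
time_s: 21.08
tool_pos: [0.5383, 0.1261, 0.0573]
tcp_rot: [0.961, 0.277, 0.001, 0.0]
contact_force: [-0.1, -0.2, 4.6]
width: -0.005
```

```bash
python3 -c "from h import *
s=robot.state();print(s['tool_pos'],yaw(),s['contact_force'])
im=snap('wrist','w7');snap('scene','s7')"
```

```text
[0.53827418 0.12609824 0.05733122] 32.135377780353465 [-0.14872732 -0.21357919  4.59931941]
```

Emit:
{"op": "arm_command", "data": {"series": [[[0,0,1.5,0],[0,0,0,0],[0,0,0,0]]]}}

```text
time_s: 21.43
tool_pos: [0.5382, 0.1261, 0.0554]
tcp_rot: [0.961, 0.277, 0.0, 0.0]
contact_force: [1.4, -0.2, 4.0]
width: -0.003
```

Emit:
{"op": "arm_command", "data": {"series": [[[0,0,-15,0],[0,0,-30,0],[0,0,-40,0],[0,0,-20,0],[0,0,0,0],[0,0,0,0]]]}}

```text
time_s: 21.93
tool_pos: [0.5381, 0.1261, 0.161]
tcp_rot: [0.961, 0.277, 0.001, 0.0]
contact_force: [-0.3, -0.8, -0.3]
width: 0.002
```

```bash
python3 -c "from h import *
s=robot.state();print(s['tool_pos'],yaw(),s['contact_force'],s['time_s'])
a=snap('wrist','w8');b=snap('scene','s8')
c=b[150:330,200:440]; c=cv2.resize(c,(480,360),interpolation=cv2.INTER_CUBIC)
d=cv2.resize(a,(576,360)); cv2.imwrite('pics/c8.png',np.hstack([c,d[:,:320]])[:,:,::-1])"
```

```text
[0.53807725 0.12611207 0.16095405] 32.13856014679371 [-0.30017192 -0.75988114 -0.32732369] 21.9333
```

View pics/c8.png

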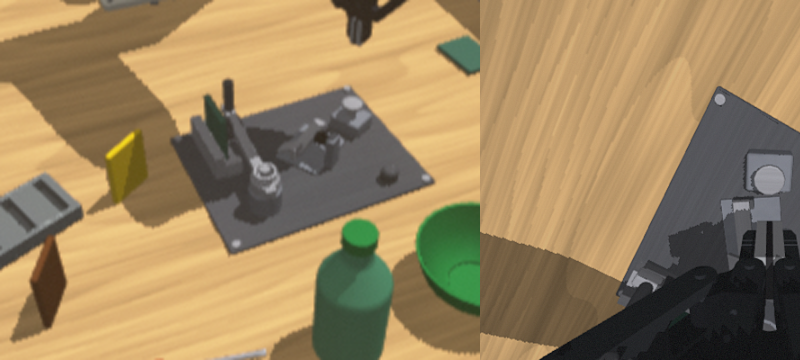

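The hammer now lies against the upright plaque: post at (228,95), plaque at (215,120), both in the left part. One last check from the top camera.

```bash
python3 -c "from h import *
b=snap('top','t9'); c=b[148:248,268:468]; cv2.imwrite('pics/c9.png',cv2.resize(c,None,fx=4,fy=4,interpolation=cv2.INTER_CUBIC)[:,:,::-1])
y=np.radians(182.5)
for t in (0,.08,.14): print(t,((proj('t9',[.6289+.135*np.cos(y-t),-.0347+.135*np.sin(y-t),.098])-[268,148])*4).round())
print([((proj('t9',[x,yy,.086])-[268,148])*4).round() for x,yy in((.49,-.0573),(.55,-.0547))])"
```

```text
0 [307. 297.]
0.08 [291. 296.]
0.14 [279. 296.]
[array([331., 304.]), array([328., 216.])]
```

View pics/c9.png

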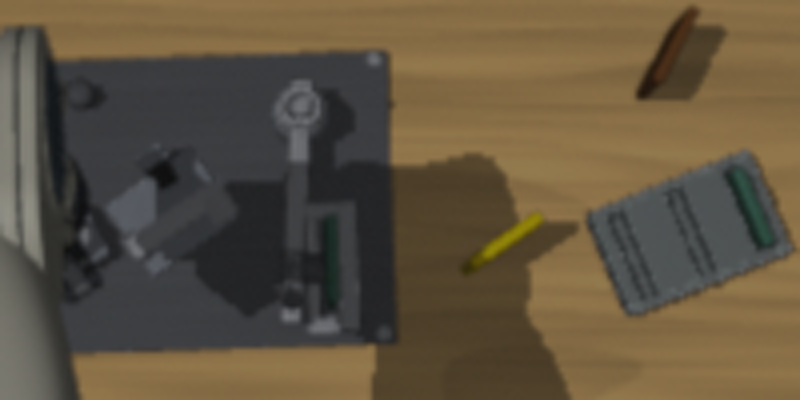

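The post is at (291,297), which matches t≈0.08. The plaque's top edge runs from (330,215) to (331,303), as predicted, and the stub and spare tip have not moved. I'll hand in.

```bash
python3 -c "from h import *
robot.job_done()"
```

```text
the job is handed in; nothing more can be done
```

The knock test is done and handed in at about 22 s of the 72 s limit; the hand-in gives no verdict.

- **Cocking:** I drew the hammer back by its post until the pull rose to about 12 N at the rubber stop. I then eased it back and it held by itself at roughly 0.97 rad. The contact force read about zero once I let go.
- **Placing:** I moved the grey-green plaque from the middle slot of the rack into the holder and let go. A wrist picture then showed it standing in the slot with the hammer still cocked.
- **Tripping:** I pressed the trigger with the shut fingertips at about 4 to 5 N, then lifted clear.

The last top and scene pictures show the hammer at about 0.08 rad against the upright plaque. The stub, spare tip and other nearby things look undisturbed, and nothing touches the robot.

Two readings did not fit cleanly:
- **Pull force:** it read 1–2 N lower than the stated values while drawing back, and I never saw a clear sear ramp. I judged the catch by the stop's stiffness and the drop in force when easing back.
- **Upward force:** 5–9 N appeared on the tool during the last part of the draw. I did not find the cause, and it vanished when I let go.

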